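# Push a punnet through the lane posts to the stop

### The arm

A 7-joint arm with a two-finger parallel gripper is mounted at the origin on the work surface. World frame = base frame: x ahead of the robot, y to its left, z up, the work surface at z = 0. Lengths are in mm, angles in rad, forces in N, time in s.
With the tool pointing down it reaches from about 350 to 900 mm from the base axis. Payload 19.9 kg.
Tool frame: the origin (TCP) lies at the centre of the arm's flange, where the gripper is bolted on; the fingertips stand 173 mm ahead of it and the grasp point (between the pads) lies 155 mm ahead of it (robot.grip_point_offset is the distance from the TCP to the grasp point, in mm); z points along the fingers, y is the direction in which the jaws open and shut (so a half turn about z gives the same grasp; the last joint's range is limited). The gripper opens to 85 mm and grips with 20 to 120 N. Pads are 22 mm wide; open, the fingers measure 114 mm over their backs; the gripper's body (76 mm by 85 mm) begins 54 mm behind the grasp point. The pads swing forward as they close: fully open they stand 13 mm farther back than shut.
Start: joints at [1.3, 0.417, -0.01, 1.614, 0.005, 1.111, -0.053], TCP at [141.762, -608.706, 404.66] pointing down, gripper open.
Joint ranges: [-2.81, 2.81], [-0.39, 2.02], [-1.27, 1.25], [0.06, 2.57], [-1.19, 4.33], [0.19, 2], [-2.82, 2.82]. Speed limits (rad/s): [1.89, 1.89, 2.39, 2.39, 3.01, 3.01, 3.01].

### API

Orientations are given as [roll, pitch, yaw] about the fixed x, y, z axes, in that order (R = Rz(yaw) Ry(pitch) Rx(roll)).
In Python, from rig import robot, capture, spotter gives the robot as it stands. The module is installed in compiled form; this text tells all that it offers.
- The arm moves only by the tool carry_out, never from a script. Its arguments are lists of equal length, an entry for each row: "fingers": the opening, from -1 (shut) to 1 (fully open), so that 0 is half open; "dp": the shift along the tool's x, y, z in mm, a list of three; "rotation": the turn, a rotation vector about the tool's x, y, z in degrees, a list of three. A call has 1 to 20 rows; each row is the pose to reach, as a shift and turn from the pose measured when the call began, along the tool's axes at that moment; what a row does not reach only later rows make up. A row lasts 1/8 s, in which the tool goes at most 62.5 mm and 10.7 degrees, less where a joint would pass 70% of its speed; a pose out of reach is approached as far as the arm can. A call with a gripper value outside its range is refused whole. The fingers move at their own pace and stop on an object; "squeeze" is the grip in N (left out, the last holds). Time passes only in rows, so rows that repeat a pose let the fingers close. It gives the time, the measured TCP pose, the force and the opening at its end, in the units of the state.
- robot.read_state(): the state, without advancing time (a new reading comes with each control period).
- capture(name): name is "scene" or "top"; returns a dict with "color" (384x512x3 uint8, red, green, blue), "depth" (384x512 float32, mm along the optical axis (not along the pixel's ray), 0 where there is no reading), "intrinsics" (3x3 intrinsics, pixels), "R" (3x3) and "t" (3): a world point X has camera coordinates R X + t. Camera axes: x right, y down, z forward; pixel columns grow to the right and rows downward; lengths in mm; the calibration is good to about 2 mm. A picture is of the moment at which its call begins.
- robot.job_done(): hands the job in, once; it reports no verdict.
Trained networks look in the newest picture that a camera, given by its name, has taken for a name from the list of things; names that differ only in an ending like _2 or _b are one class to them, and where a whole thing is asked for, a point or a joint stands for the part that bears it (a point fixed in the world has none). Each returns a list of dicts, best first, with "score" (0 to 1); they miss things now and then, are a little off and sometimes report something else, mostly with a low value. They report only what shows in the picture. A call takes as long as a camera call. They do not tell look-alikes from the thing itself.
- spotter.boxes_of(camera, thing): "extent" ([left, top, right, bottom] as shares, 0 to 1, of the picture: columns of its width, rows of its height, round what is visible of it).
The state is a dict: "time": time; "q": joint angles; "qvel": joint speeds; "joint_efforts": joint torques, N m; "ee_pos": TCP position; "tcp_rot": TCP orientation; "force": force on the tool from outside, world axes, zero at the start; "wrist_torque": the same for the moment, N m; "opening": finger opening in mm.
Only numpy, scipy, OpenCV 4.12 (cv2) and the standard library are available. Lean on these libraries where they do the work, as an engineer would, in place of code of your own. Each camera call takes 0.05 s, during which the arm holds its last target.

### The job

Push the blue punnet of mushrooms along the bench, never lifting or tipping it, through the narrow gap between the two low posts and on until its leading end rests squarely against the yellow stop bar, ready for its label; then take the hand away. Leave everything else on the bench where it is.

Things in the scene. Friction and masses are not known exactly. Their poses are not given: they have to be found in the camera images.
- punnet: Blue open-topped punnet heaped with white mushrooms, loose, 0.2 to 0.45 kg. Upright walls: 96 mm along its x, 120 mm along its y, 45 mm high; mushrooms, fixed in it, rise to about 60 mm. Origin: centre of underside; z up. Starts on the +y side of the posts, up to 0.35 rad askew; its y must line up with the lane's y. Two spread fingertips pushed on a wall turn it flush to their line.
- lane: Packing lane, fixed, placed anew each time. Round posts 32 mm across, 60 mm high: blue at x = -68 mm, rust red at x = +68 mm, y = 0; gap 104 mm wide, 4 mm more each side than the punnet. Push towards the lane's -y. Yellow stop bar across it, 130 x 20 mm, 30 mm high: a punnet against it has its origin at y = -100 mm. Yellow lines are flat paint. Origin: on the bench midway between posts; z up.
- stop (a point): Middle of the stop bar's upstream face, 15 mm above the bench, at y = -160 mm in the lane; axes as the lane's.
- brush: Hand brush 160 mm long, loose, lying lengthwise outside the lane on the red post's side. Leave alone. Origin: underside, about its middle.
- mushroom: One loose button mushroom, 42 mm across, 37 mm high, standing outside the lane beyond the red post. Leave alone. Origin: foot of its stem.
- knife: Picking knife with orange handle, about 155 mm long, 14 mm high, loose, lying outside the lane on the blue post's side. Leave alone. Origin: under the middle of the handle; blade along its +y.
- jar: Glass jar with white lid, 80 mm across, 120 mm high, loose. Leave alone. Origin: centre of its underside.
- bottle: Green bottle, 70 mm across, 190 mm high, loose. Leave alone. Origin: centre of its underside.
- packed: White punnet of mushrooms already packed, 96 x 120 x 45 mm, loose, at the side of the bench. Leave alone. Origin: centre of its underside.
- tape: Yellow roll of tape lying flat, 90 mm across, 24 mm high, loose, at the back of the bench. Leave alone. Origin: centre of its underside.
Things that resemble listed ones, but are neither listed nor needed, are in the scene too. Leave any turquoise look-alike of the lane alone. Leave any green look-alike of the punnet alone.

How it is judged (in metres and radians):
On the way:
1. the punnet is in the gap between the two posts, lined up with the lane (x of punnet in the frame of lane between -0.012 and 0.012 m and y of punnet in the frame of lane between -0.03 and 0.03 m and angle between the y axis of punnet and the y axis of lane, either way round below 0.15 rad), for 0.05 s.
At the end, for the whole second after the job is handed in: The punnet has passed between the posts and stands flat and at rest on the bench against the stop bar: leading end within 6 mm of it, square to the lane within 0.1 rad, within 20 mm of the lane's centre line (x of punnet in the frame of lane between -0.02 and 0.02 m and y of punnet in the frame of lane between -0.115 and -0.094 m and angle between the y axis of punnet and the y axis of lane, either way round below 0.1 rad and height (world z) of punnet below 0.006 m and angle between punnet's own z axis and vertical below 0.08 rad and linear speed of punnet below 0.02 m/s and angular speed of punnet below 0.1 rad/s); the robot touches nothing.
It fails at once if the punnet is lifted more than 12 mm or tipped more than 0.2 rad (height (world z) of punnet above 0.012 m or angle between punnet's own z axis and vertical above 0.2 rad).
It fails at once if one of the other things on the bench is moved more than 20 mm (distance of any of brush, mushroom, knife, jar, bottle, packed, tape from where it was at the start of the episode above 0.02 m).
It also fails if it takes over 64 s, if anything falls off the work surface, if the arm or the gripper's body presses on something with over 40 N, if the wrist force passes 120 N, or if a joint passes its speed limit or range.

## Working session

There is one attempt and no reset: what is moved stays moved. The work goes in short steps, Python scripts to look and compute and a tool call to move; the robot and the scene stay as the last step left them, time stands still between calls to the robot, and variables do not carry over. Pictures are saved under pics/ and viewed, and the job is handed in when it is done.

Besides the shell and the picture viewer there is one more tool, called after ">>>" as name(argument=value, ...) on one line, values as JSON. carry_out: Moves the arm, as the interface text tells. Its arguments: {"type":"object","properties":{"fingers":{"type":"array"},"dp":{"type":"array"},"rotation":{"type":"array"},"squeeze":{"type":"number"}},"required":["fingers","dp","rotation"]}

```bash
mkdir -p pics
cat > h.py <<'E'
import numpy as np, cv2
from rig import robot, capture, spotter
def snap(cam,name):
    c=capture(cam); np.savez('last_'+cam,**c)
    cv2.imwrite('pics/'+name,cv2.resize(c['color'][:,:,::-1],None,fx=1.5,fy=1.5,interpolation=cv2.INTER_CUBIC)); return c
def cloud(c):
    K=c['intrinsics'];d=c['depth'];v,u=np.mgrid[:d.shape[0],:d.shape[1]]
    P=np.stack([(u-K[0,2])/K[0,0]*d,(v-K[1,2])/K[1,1]*d,d],-1)
    return (P-c['t'])@c['R']   # R^T (P-t)
E
python3 - <<'E'
from h import *
for cam in('scene','top'):
    c=snap(cam,cam+'0.png'); print(cam,c['R'].round(3).tolist(),c['t'])
    for th in('punnet','lane','stop','brush','mushroom','knife'):
        print(th,[(round(r['score'],2),(np.array(r['extent'])*[512,384,512,384]).round().tolist()) for r in spotter.boxes_of(cam,th)])
s=robot.read_state();print(s)
E
```

```text
scene [[-0.325, 0.946, 0.01], [0.716, 0.253, -0.651], [-0.618, -0.204, -0.759]] [ 152.28245165 -406.85007142 1414.05025453]
punnet [(0.74, [299.0, 190.0, 350.0, 227.0]), (0.69, [286.0, 136.0, 317.0, 177.0]), (0.45, [175.0, 210.0, 238.0, 227.0])]
lane [(0.64, [349.0, 138.0, 423.0, 190.0]), (0.58, [198.0, 164.0, 277.0, 215.0])]
stop [(0.79, [197.0, 161.0, 276.0, 215.0]), (0.57, [347.0, 139.0, 424.0, 191.0]), (0.24, [302.0, 190.0, 353.0, 226.0])]
brush [(0.55, [175.0, 213.0, 237.0, 232.0])]
mushroom [(0.72, [248.0, 216.0, 262.0, 234.0])]
knife [(0.66, [212.0, 146.0, 259.0, 157.0]), (0.55, [303.0, 187.0, 351.0, 226.0]), (0.47, [100.0, 167.0, 159.0, 216.0])]
top [[0.022, -1.0, 0.016], [-0.996, -0.024, -0.09], [0.09, -0.014, -0.996]] [   7.54046144  580.33568309 1169.59075416]
punnet [(0.91, [199.0, 240.0, 241.0, 292.0]), (0.88, [159.0, 174.0, 209.0, 222.0])]
lane [(0.89, [85.0, 249.0, 169.0, 312.0]), (0.74, [240.0, 171.0, 312.0, 229.0])]
stop [(0.86, [86.0, 249.0, 170.0, 311.0]), (0.76, [243.0, 168.0, 311.0, 234.0])]
brush [(0.8, [261.0, 144.0, 321.0, 162.0])]
mushroom [(0.7, [235.0, 150.0, 252.0, 162.0])]
knife [(0.79, [271.0, 243.0, 325.0, 252.0])]
{'time': 0.7, 'q': array([ 1.30051876,  0.41739471, -0.01030036,  1.61364008,  0.00468633,
        1.11066981, -0.0530173 ]), 'qvel': array([ 2.14671858e-03,  2.10926613e-04,  6.17940737e-05,  4.73241569e-04,
       -2.46076591e-03,  8.34357787e-04, -6.18513116e-04]), 'joint_efforts': array([-6.02572018e-04, -8.64065552e+01,  6.77746162e-01, -4.35165238e+01,
        1.91331189e-02,  2.00453193e-03,  7.25277323e-05]), 'ee_pos': array([ 141.7494743 , -608.69784315,  404.64651976]), 'tcp_rot': array([-3.14150605e+00,  2.78772589e-05,  2.28757766e-01]), 'force': array([ 0.12654067, -0.02552441, -0.16335689]), 'wrist_torque': array([0.04246722, 0.0737869 , 0.02720904]), 'opening': 85.09737603899634}
```

View pics/scene0.png

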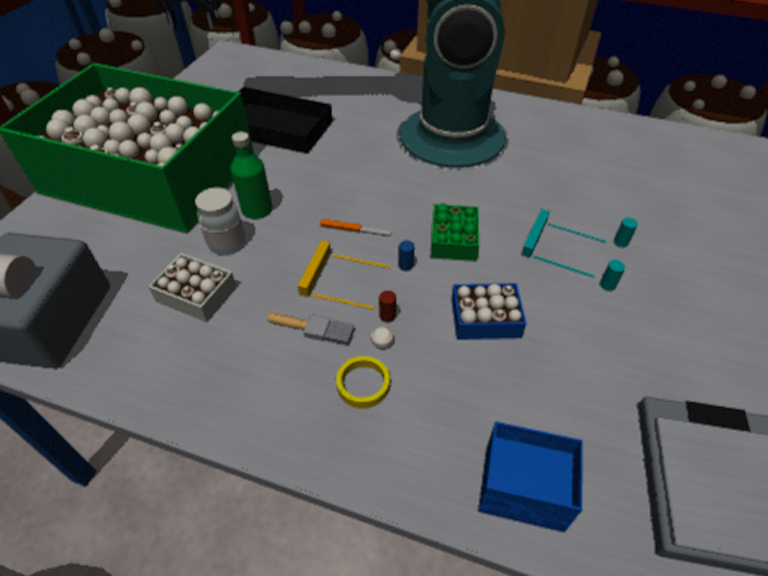

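View pics/top0.png

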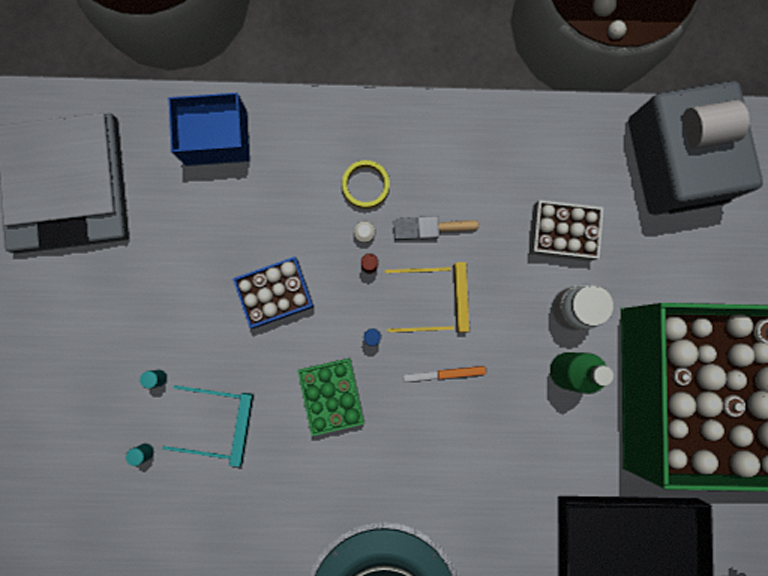

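The pictures agree: the blue punnet is at (272,293) in the top view. The blue post is at (372,338), the red post at (370,263) and the yellow bar at (462,297). The push goes right in the image, about world -y. Next I'll measure exact poses.

```bash
cat >> h.py <<'E'
def mask(c,kind):
    hsv=cv2.cvtColor(c['color'],cv2.COLOR_RGB2HSV);H,S,V=[hsv[...,i].astype(int) for i in range(3)]
    if kind=='blue': return (H>100)&(H<125)&(S>120)
    if kind=='red': return ((H<8)|(H>172))&(S>120)
    if kind=='yellow': return (H>18)&(H<28)&(S>130)
def roi(m,b):
    o=np.zeros_like(m);x0,y0,x1,y1=b;o[y0:y1,x0:x1]=m[y0:y1,x0:x1];return o
def rect(P2):
    return cv2.minAreaRect(P2.astype(np.float32))
def circ(P2,r):
    from scipy.optimize import least_squares
    return least_squares(lambda p:np.maximum(np.hypot(*(P2-p).T)-r,0)+0*r,P2.mean(0)).x
def punnet_rim(c,b,m=None):
    P=cloud(c);m=roi(mask(c,'blue'),b)&(c['depth']>0)
    Q=P[m];t=Q[(Q[:,2]>39)&(Q[:,2]<50)]
    return t
E
python3 - <<'E'
from h import *
for cam in('top','scene'):
    c=dict(np.load('last_%s.npz'%cam)); P=cloud(c)
    B={'top':dict(bp=(240,215,258,236),rp=(236,165,256,185),bar=(298,170,316,226),pun=(150,165,215,225)),
     'scene':dict(bp=(262,155,280,183),rp=(248,190,268,216),bar=(195,155,223,200),pun=(295,183,355,230))}[cam]
    for k,col in(('bp','blue'),('rp','red'),('bar','yellow'),('pun','blue')):
        m=roi(mask(c,col),B[k])&(c['depth']>0);Q=P[m]
        zt=np.percentile(Q[:,2],95)
        T=Q[abs(Q[:,2]-zt)<5]
        print(cam,k,m.sum(),'zpct',np.percentile(Q[:,2],[2,50,95]).round(1),'n',len(T),'topmean',T.mean(0).round(1),'mid',((T.min(0)+T.max(0))/2).round(1),'rect',np.round(np.hstack([np.array(x).ravel() for x in rect(T[:,:2])]),1))
E
```

```text
top bp 97 zpct [53.9 59.6 62.9] n 77 topmean [481.8  29.3  60.3] mid [481.7  30.3  61.1] rect [481.5  31.   26.4  27.5  64.6]
top rp 109 zpct [29.3 59.4 63.2] n 73 topmean [616.2  38.4  60.7] mid [615.6  38.8  61.3] rect [6.155e+02 3.880e+01 2.730e+01 2.720e+01 2.000e-01]
top bar 352 zpct [ 2.3 28.7 33.3] n 186 topmean [ 558.3 -133.9   30.8] mid [ 560.8 -134.3   32.8] rect [ 560.6 -133.8  125.7   18.1    3.4]
top pun 323 zpct [-0.  43.5 48.4] n 165 topmean [556.2 215.3  45.8] mid [558.4 213.5  47.3] rect [559.7 213.3  96.1 120.   21.4]
scene bp 175 zpct [ 5.3 44.4 59.9] n 61 topmean [487.2  32.4  58.4] mid [486.5  33.   58.3] rect [487.3  32.7  28.9  26.5  17.6]
scene rp 193 zpct [ 6.9 50.3 60. ] n 81 topmean [622.6  40.8  58.5] mid [621.1  40.8  58.8] rect [621.   40.9  29.8  27.4   0.9]
scene bar 373 zpct [-1.3 26.9 30.2] n 215 topmean [ 565.7 -133.    28.4] mid [ 563.1 -134.1   28.8] rect [ 563.1 -133.2  129.2   20.7    3.6]
scene pun 683 zpct [ 1.8 33.3 44.8] n 229 topmean [574.3 218.8  43.3] mid [563.2 215.3  43.6] rect [563.  214.9  99.6 120.4  20.8]
```

```bash
cat >> h.py <<'E'
from scipy.spatial.transform import Rotation as Ro
L0=np.array([551.5,36.]);LY=0.06
def lane2w(x,y): c,s=np.cos(LY),np.sin(LY); return L0+[c*x-s*y,s*x+c*y]
def w2lane(p): c,s=np.cos(LY),np.sin(LY); d=np.asarray(p)[:2]-L0; return np.array([c*d[0]+s*d[1],-s*d[0]+c*d[1]])
def to(xy,z,yaw):
    s=robot.read_state(); R=Ro.from_euler('xyz',s['tcp_rot']); T=Ro.from_euler('xyz',[np.pi,0,yaw])
    dp=R.inv().apply(np.array([*xy,z])-s['ee_pos']); rv=(R.inv()*T).as_rotvec(degrees=True)
    print('t',s['time'],'pos',s['ee_pos'].round(1),'lane',w2lane(s['ee_pos']).round(1),'rot',s['tcp_rot'].round(3),'F',s['force'].round(1),'q',s['q'].round(2),'op',round(s['opening'],1)); print('dp',dp.round(1),'rot',rv.round(1))
E
python3 - <<'E'
from h import *
c=dict(np.load('last_top.npz'));P=cloud(c)
m=(P[...,2]>100)&(P[...,2]<600)&(c['depth']>0)
n,l,st,_=cv2.connectedComponentsWithStats(m.astype(np.uint8))
for i in range(1,n):
    if st[i,4]>30:
        Q=P[l==i];print(st[i],Q.min(0).round(),Q.max(0).round())
to(lane2w(120,175),404,.06)
E
```

```text
[ 432   54   77   83 4753] [ 727. -643.  100.] [ 947. -455.  190.]
[379 190  30  27 608] [ 511. -380.  100.] [ 579. -311.  126.]
[ 429  202   83  126 9821] [ 248. -655.  100.] [ 549. -438.  175.]
[377 235  32  28 659] [ 394. -368.  100.] [ 463. -303.  195.]
t 0.7 pos [ 141.7 -608.7  404.6] lane [-447.7 -619. ] rot [-3.142  0.     0.229] F [ 0.1 -0.  -0.2] q [ 1.3   0.42 -0.01  1.61  0.    1.11 -0.05] op 85.1
dp [ 693.  -687.3    0.7] rot [-0.   0.   9.7]
```

>>> carry_out(fingers=[0.4, 0.4, 0.4, 0.4, 0.4, 0.4, 0.4, 0.4, 0.4, 0.4, 0.4, 0.4, 0.4, 0.4, 0.4, 0.4, 0.4, 0.4, 0.4, 0.4], dp=[[35, -34, 0], [70, -69, 0], [104, -103, 0], [139, -137, 0], [173, -172, 0], [208, -206, 0], [243, -241, 0], [277, -275, 0], [312, -309, 0], [346, -344, 0], [381, -378, 0], [416, -412, 0], [450, -447, 0], [485, -481, 0], [520, -515, 0], [555, -550, 0], [589, -584, 0], [624, -619, 0], [658, -653, 0], [693, -687, 0]], rotation=[[0, 0, 0.5], [0, 0, 1], [0, 0, 1.5], [0, 0, 2], [0, 0, 2.5], [0, 0, 3], [0, 0, 3.5], [0, 0, 4], [0, 0, 4.5], [0, 0, 5], [0, 0, 5.5], [0, 0, 6], [0, 0, 6.5], [0, 0, 7], [0, 0, 7.5], [0, 0, 8], [0, 0, 8.5], [0, 0, 9], [0, 0, 9.4], [0, 0, 9.7]])

```text
time: 3.2
ee_pos: [661.7, 218.8, 404.6]
tcp_rot: [3.141, -0.0, 0.059]
force: [0.6, -0.9, 1.2]
opening: 59.9
```

Run:
```python
from h import *
to(lane2w(120,175),195,.06)
```

```text
t 3.2 pos [661.7 218.8 404.6] lane [120.9 175.8] rot [ 3.141 -0.     0.059] F [ 0.6 -0.9  1.2] q [-0.04  0.6  -0.5   1.4   0.29  1.22 -2.08] op 59.9
dp [ -0.9   0.8 209.6] rot [ 0.  -0.  -0.1]
```

>>> carry_out(fingers=[0.4, 0.4, 0.4, 0.4, 0.4, 0.4, 0.4], dp=[[0, 0, 45], [0, 0, 90], [-1, 1, 135], [-1, 1, 175], [-1, 1, 205], [-1, 1, 219], [-1, 1, 219]], rotation=[[0, 0, 0], [0, 0, 0], [0, 0, 0], [0, 0, 0], [0, 0, 0], [0, 0, 0], [0, 0, 0]])

```text
time: 4.08
ee_pos: [660.7, 217.7, 185.4]
tcp_rot: [3.141, 0.001, 0.059]
force: [0.4, 0.5, 1.1]
opening: 59.8
```

Run:
```python
from h import *
to(lane2w(62,175),185,.06)
snap('scene','scene1.png');snap('top','top1.png')
```

```text
t 4.075 pos [660.7 217.7 185.4] lane [119.9 174.8] rot [3.141e+00 1.000e-03 5.900e-02] F [0.4 0.5 1.1] q [-0.08  0.83 -0.42  1.53  0.41  0.87 -2.16] op 59.8
dp [-57.9  -0.1   0.4] rot [ 0.   0.  -0.1]
```

View pics/scene1.png

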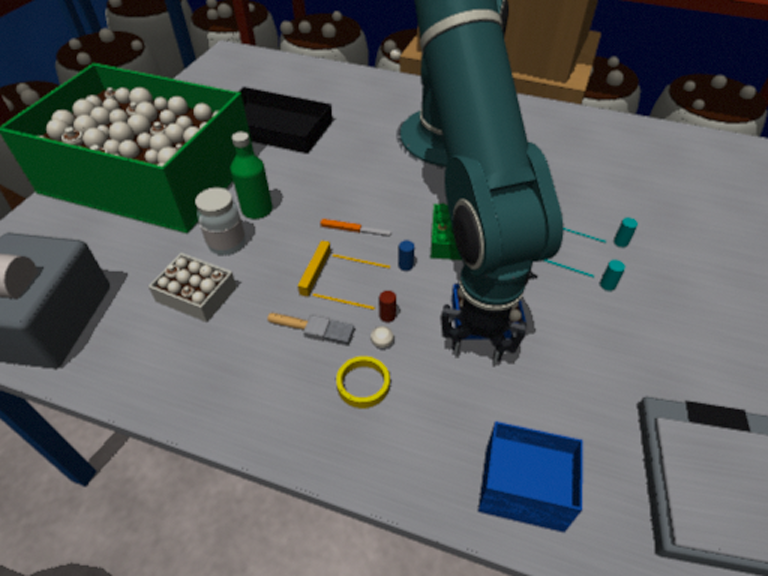

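View pics/top1.png

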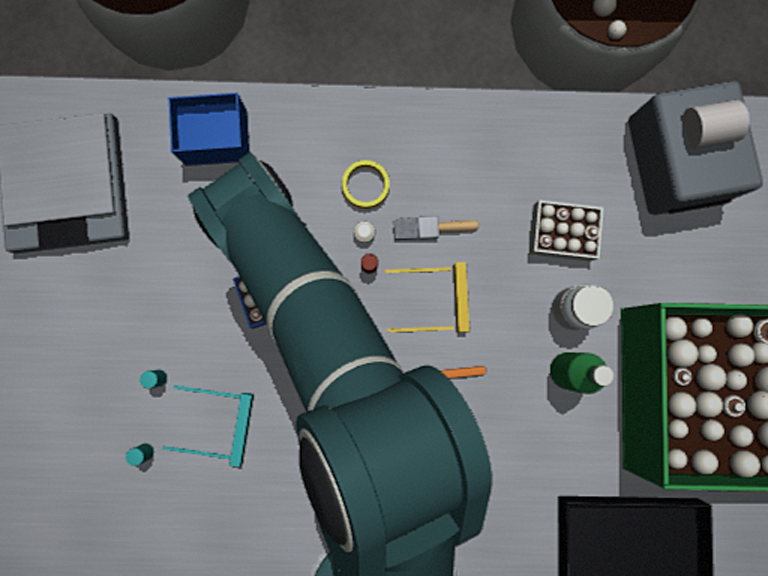

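The fingertips are down beyond the punnet's far wall, at (450–525, 350) in the scene view. Pushing sideways now to square it.

>>> carry_out(fingers=[0.4, 0.4, 0.4, 0.4, 0.4, 0.4, 0.4, 0.4, 0.4, 0.4, 0.4, 0.4, 0.4, 0.4], dp=[[-6, 0, 0], [-13, 0, 0], [-19, 0, 0], [-24, 0, 0], [-28, 0, 0], [-32, 0, 0], [-36, 0, 0], [-40, 0, 0], [-44, 0, 0], [-48, 0, 0], [-52, 0, 0], [-55, 0, 0], [-58, 0, 0], [-58, 0, 0]], rotation=[[0, 0, 0], [0, 0, 0], [0, 0, 0], [0, 0, 0], [0, 0, 0], [0, 0, 0], [0, 0, 0], [0, 0, 0], [0, 0, 0], [0, 0, 0], [0, 0, 0], [0, 0, 0], [0, 0, 0], [0, 0, 0]])

```text
time: 5.92
ee_pos: [603.0, 214.6, 186.8]
tcp_rot: [-3.141, -0.001, 0.059]
force: [0.1, 0.3, -0.7]
opening: 60.0
```

Run:
```python
from h import *
to(lane2w(110,175),185,.06)
c=snap('scene','scene2.png')
cv2.imwrite('pics/scene2c.png',cv2.resize(c['color'][140:260,230:390,::-1],None,fx=5,fy=5,interpolation=cv2.INTER_CUBIC))
```

```text
t 5.925 pos [603.  214.6 186.8] lane [ 62.1 175.2] rot [-3.141e+00 -1.000e-03  5.900e-02] F [ 0.1  0.3 -0.7] q [-0.08  0.75 -0.43  1.69  0.41  0.79 -2.21] op 60.0
dp [47.9  0.1  1.9] rot [-0.  -0.1 -0.1]
```

View pics/scene2c.png

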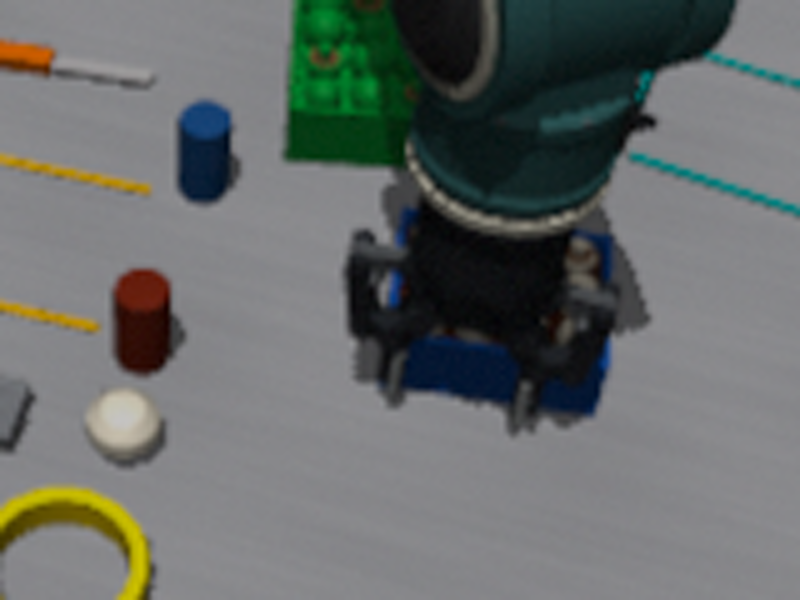

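The punnet now looks flush to the finger line. I'll retreat, rise and measure.

>>> carry_out(fingers=[0.4, 0.4, 0.4, 0.4, 0.4, 0.4, 0.4, 0.4, 0.4, 0.4], dp=[[10, 0, 0], [30, 0, 0], [40, 0, -20], [45, 0, -60], [48, 0, -100], [60, 0, -140], [90, -30, -150], [110, -70, -150], [130, -110, -150], [130, -130, -150]], rotation=[[0, 0, 0], [0, 0, 0], [0, 0, 0], [0, 0, 0], [0, 0, 0], [0, 0, 0], [0, 0, -10], [0, 0, -20], [0, 0, -30], [0, 0, -40]])

```text
time: 7.22
ee_pos: [725.7, 354.0, 336.1]
tcp_rot: [-3.141, -0.001, 0.763]
force: [-0.6, -0.2, -0.1]
opening: 59.6
```

Run:
```python
from h import *
to(lane2w(0,285),335,1.63)
c=snap('scene','scene3.png'); t=snap('top','top3.png')
for cam,cc in(('scene',c),('top',t)):
    print(cam,[(round(r['score'],2),(np.array(r['extent'])*[512,384,512,384]).round().tolist()) for r in spotter.boxes_of(cam,'punnet')])
b=[295,175,360,235]
P=cloud(c);m=roi(mask(c,'blue'),b)&(c['depth']>0);Q=P[m];T=Q[abs(Q[:,2]-44)<6]
print(len(T),rect(T[:,:2]),w2lane(rect(T[:,:2])[0]))
```

```text
t 7.225 pos [725.7 354.  336.1] lane [193. 307.] rot [-3.141e+00 -1.000e-03  7.630e-01] F [-0.6 -0.2 -0.1] q [-0.19  0.89 -0.6   1.09  0.47  1.29 -1.55] op 59.6
dp [-161.4 -108.1    1. ] rot [ -0.   -0.1 -49.7]
scene [(0.93, [306.0, 180.0, 350.0, 224.0]), (0.7, [287.0, 134.0, 321.0, 177.0])]
top []
237 ((539.88330078125, 222.61724853515625), (100.88188171386719, 118.71577453613281), 8.922451972961426) [ -0.40547753 186.97802208]
```

View pics/scene3.png

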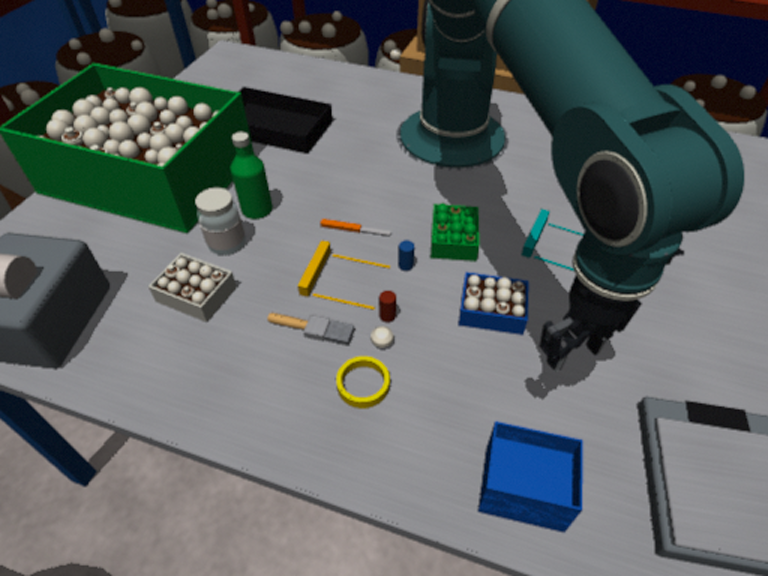

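Measured: the punnet is about centred on the lane (x ≈ -3 to 0, y ≈ 186) with about 5° of yaw left. Next I go behind its +y wall.

>>> carry_out(fingers=[0.22, 0.22, 0.22, 0.22, 0.22, 0.22, 0.22, 0.22, 0.22, 0.22, 0.22, 0.22, 0.22, 0.22], dp=[[-20, -14, 0], [-45, -30, 0], [-75, -50, 0], [-105, -70, 0], [-130, -88, 0], [-150, -102, 0], [-161, -108, 0], [-161, -108, 0], [-161, -108, 30], [-161, -108, 70], [-161, -108, 110], [-161, -108, 140], [-161, -108, 151], [-161, -108, 151]], rotation=[[0, 0, -7], [0, 0, -15], [0, 0, -23], [0, 0, -31], [0, 0, -39], [0, 0, -46], [0, 0, -49.6], [0, 0, -49.6], [0, 0, -49.6], [0, 0, -49.6], [0, 0, -49.6], [0, 0, -49.6], [0, 0, -49.6], [0, 0, -49.6]])

```text
time: 9.18
ee_pos: [534.7, 320.0, 185.6]
tcp_rot: [3.141, -0.0, 1.618]
force: [0.1, 0.8, -0.0]
opening: 52.2
```

Run:
```python
from h import *
to(lane2w(0,165),186,1.63)
c=snap('scene','scene4.png'); t=snap('top','top4.png')
cv2.imwrite('pics/scene4c.png',cv2.resize(c['color'][140:260,230:390,::-1],None,fx=5,fy=5,interpolation=cv2.INTER_CUBIC))
```

```text
t 9.175 pos [534.7 320.  185.6] lane [  0.3 284.5] rot [ 3.141 -0.     1.618] F [ 0.1  0.8 -0. ] q [-0.07  0.82 -0.73  1.73  0.69  0.87 -1.06] op 52.2
dp [-119.5    1.3   -0.5] rot [ 0.  -0.  -0.7]
```

View pics/scene4c.png

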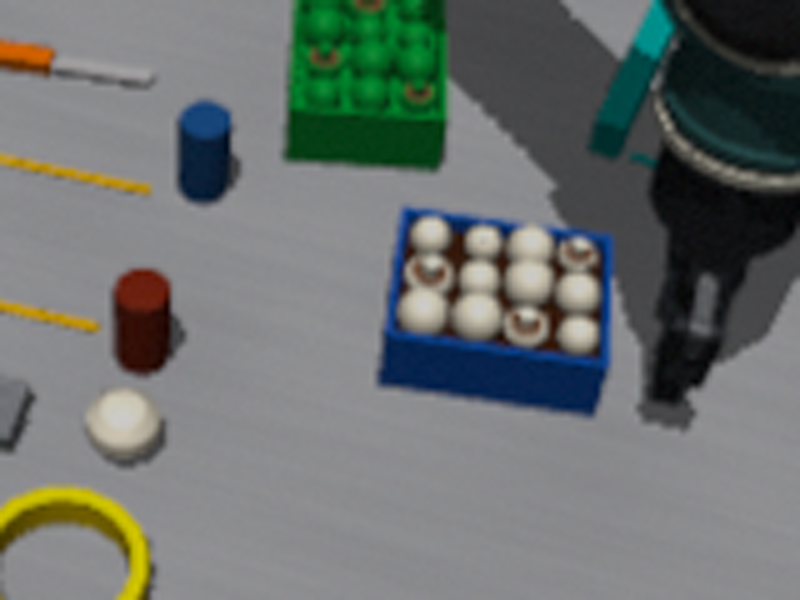

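View pics/top4.png

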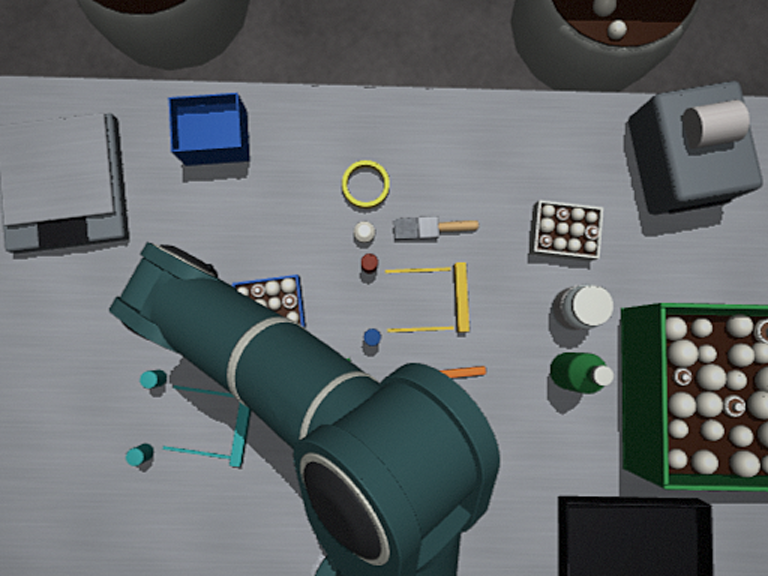

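The punnet is nearly aligned, at crop (385–610, 210–410), with the fingers behind it at (680,400). Pushing to just short of the posts.

>>> carry_out(fingers=[0.22, 0.22, 0.22, 0.22, 0.22, 0.22, 0.22, 0.22, 0.22, 0.22, 0.22, 0.22, 0.22, 0.22, 0.22, 0.22, 0.22, 0.22, 0.22, 0.22], dp=[[-6, 0, 0], [-12, 0, 0], [-18, 0, 0], [-24, 0, 0], [-30, 0, 0], [-36, 0, 0], [-42, 0.5, 0], [-49, 0.5, 0], [-56, 0.5, 0], [-63, 0.5, 0], [-70, 0.5, 0], [-77, 1, 0], [-84, 1, 0], [-90, 1, 0], [-96, 1, 0], [-102, 1, 0], [-108, 1, 0], [-114, 1.3, 0], [-119, 1.3, 0], [-119, 1.3, 0]], rotation=[[0, 0, -0.7], [0, 0, -0.7], [0, 0, -0.7], [0, 0, -0.7], [0, 0, -0.7], [0, 0, -0.7], [0, 0, -0.7], [0, 0, -0.7], [0, 0, -0.7], [0, 0, -0.7], [0, 0, -0.7], [0, 0, -0.7], [0, 0, -0.7], [0, 0, -0.7], [0, 0, -0.7], [0, 0, -0.7], [0, 0, -0.7], [0, 0, -0.7], [0, 0, -0.7], [0, 0, -0.7]])

```text
time: 11.78
ee_pos: [541.9, 200.9, 186.5]
tcp_rot: [3.14, -0.0, 1.63]
force: [0.1, 0.2, 0.0]
opening: 52.3
```

```bash
cat >> h.py <<'E'
from scipy.optimize import least_squares
def fitrim(c,b,g):
    # fit rectangle 96x120 to rim pixels (world, z 40..48)
    P=cloud(c);m=roi(mask(c,'blue'),b)&(c['depth']>0);Q=P[m];T=Q[abs(Q[:,2]-44)<4][:,:2]
    def f(p):
        d=T-p[:2];cc,s=np.cos(p[2]),np.sin(p[2]);l=np.stack([cc*d[:,0]+s*d[:,1],-s*d[:,0]+cc*d[:,1]],1)
        q=np.abs(l)-[46.5,58.5];return np.maximum(q[:,0],q[:,1])
    r=least_squares(f,g,loss='soft_l1',f_scale=2,x_scale=[10,10,.1]);return r.x,len(T),np.median(abs(r.fun))
E
python3 - <<'E'
from h import *
to(lane2w(0,165),186,1.63)
c=snap('scene','scene5.png'); t=snap('top','top5.png')
P=cloud(c)
Lc=[];
for k,col,b in(('bp','blue',(262,155,280,183)),('rp','red',(248,190,268,216))):
    m=roi(mask(c,col),b)&(c['depth']>0);Q=P[m];T=Q[Q[:,2]>55];Lc.append(rect(T[:,:2])[0]);print(k,Lc[-1])
print('punnet boxes',[(round(r['score'],2),(np.array(r['extent'])*[512,384,512,384]).round().tolist()) for r in spotter.boxes_of('scene','punnet')])
p,n,e=fitrim(c,(278,165,355,235),[545,130,.06]);print(p,n,e)
print('rel scene lane', w2lane(np.array(p[:2])-np.mean(Lc,0)+L0), 'yaw',p[2]-LY)
c3=dict(np.load('last_scene.npz'))
cv2.imwrite('pics/scene5c.png',cv2.resize(c['color'][140:260,230:390,::-1],None,fx=5,fy=5,interpolation=cv2.INTER_CUBIC))
E
```

```text
t 11.775 pos [541.9 200.9 186.5] lane [  0.3 165.2] rot [ 3.14 -0.    1.63] F [0.1 0.2 0. ] q [ 0.15  0.76 -0.74  1.85  0.7   0.81 -0.9 ] op 52.3
dp [-0.2 -0.3  0.5] rot [ 0.1 -0.   0. ]
bp (487.263916015625, 32.66743850708008)
rp (621.19873046875, 40.38850021362305)
punnet boxes [(0.69, [272.0, 173.0, 317.0, 215.0]), (0.59, [288.0, 134.0, 311.0, 177.0]), (0.22, [177.0, 210.0, 237.0, 232.0])]
[5.39899746e+02 1.29616876e+02 4.83341438e-02] 132 1.4706590832232393
rel scene lane [-8.72380469 93.78077608] yaw -0.011665856212188422
```

View pics/scene5c.png

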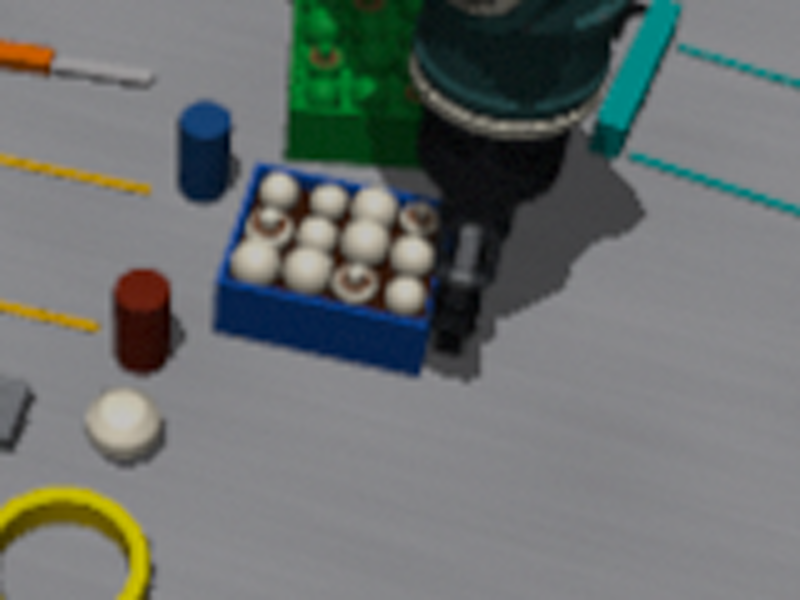

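View pics/top5.png

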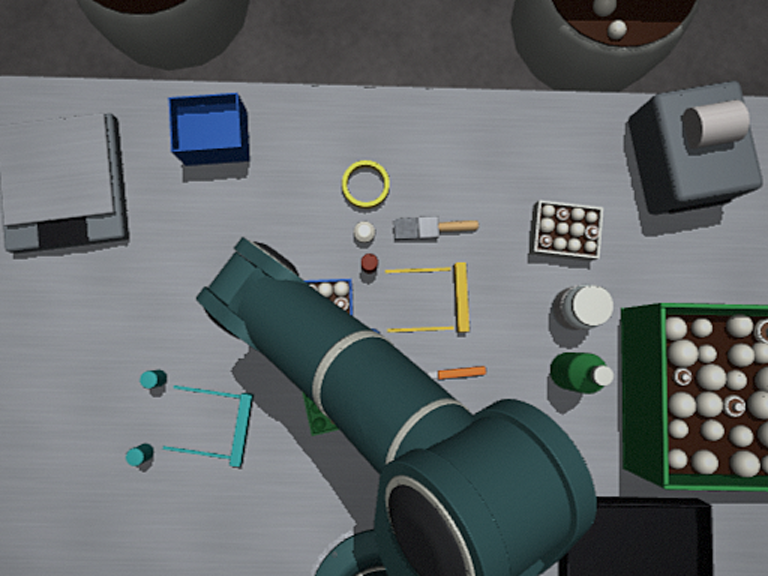

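The punnet is square but about 8.7 mm off towards the blue post, and the top view agrees. I need a small sideways push from its -x side, so first I check the slot between it and the green look-alike.

Run:
```python
from h import *
for cam,b in(('top',(195,235,245,295)),('scene',(280,130,325,180))):
    c=dict(np.load('last_%s.npz'%cam)) if cam=='scene' else capture('top')
    P=cloud(c);hsv=cv2.cvtColor(c['color'],cv2.COLOR_RGB2HSV)
    m=(hsv[...,0]>50)&(hsv[...,0]<80)&(hsv[...,1]>120)&(c['depth']>0);m=roi(m,b)
    Q=P[m];T=Q[(Q[:,2]>15)&(Q[:,2]<75)]
    print(cam,len(T),T.min(0).round(),T.max(0).round(),'lane', [w2lane(q).round() for q in cv2.boxPoints(rect(T[:,:2]))])
c=dict(np.load('last_scene.npz'));P=cloud(c)
m=roi(mask(c,'blue'),(270,165,325,220))&(c['depth']>0);Q=P[m];Q=Q[Q[:,2]>38][:,:2];print('punnet lane corners',[w2lane(q).round() for q in cv2.boxPoints(rect(Q))])
to(lane2w(0,185),336,1.63)
```

```text
top 256 [307.  88.  28.] [378. 152.  59.] lane [array([-256.,   94.]), array([-229.,   66.]), array([-165.,  125.]), array([-192.,  154.])]
scene 767 [313.  45.  15.] [447. 148.  62.] lane [array([-237.,   96.]), array([-222.,   20.]), array([-99.,  44.]), array([-114.,  121.])]
punnet lane corners [array([-66.,   0.]), array([ 54., -11.]), array([ 69., 156.]), array([-51., 167.])]
t 11.975 pos [541.7 201.6 186.5] lane [  0.2 165.9] rot [ 3.140e+00 -1.000e-03  1.631e+00] F [0.5 0.  0.6] q [ 0.14  0.76 -0.74  1.85  0.7   0.81 -0.9 ] op 52.1
dp [ 1.920e+01  1.000e-01 -1.495e+02] rot [ 0.1 -0.   0.1]
```

>>> carry_out(fingers=[0.22, 0.22, 0.22, 0.22, 0.22, 0.22, 0.22], dp=[[8, 0, 0], [19, 0, -5], [19, 0, -40], [19, 0, -80], [19, 0, -120], [19, 0, -145], [19, 0, -149]], rotation=[[0, 0, 0], [0, 0, 0], [0, 0, 0], [0, 0, 0], [0, 0, 0], [0, 0, 0], [0, 0, 0]])

```text
time: 12.85
ee_pos: [540.2, 221.5, 337.4]
tcp_rot: [3.137, -0.001, 1.632]
force: [-0.5, -0.2, -0.5]
opening: 52.0
```

Run:
```python
from h import *
to(lane2w(-78,108),336,3.2016)
```

```text
t 12.85 pos [540.2 221.5 337.4] lane [-1.000e-01  1.858e+02] rot [ 3.137e+00 -1.000e-03  1.632e+00] F [-0.5 -0.2 -0.5] q [ 0.22  0.57 -0.89  1.76  0.51  1.05 -0.79] op 52.0
dp [-77.8 -78.    0.9] rot [  0.3   0.2 -89.9]
```

>>> carry_out(fingers=[0.22, 0.22, 0.22, 0.22, 0.22, 0.22, 0.22, 0.22, 0.22, 0.22, 0.22, 0.22], dp=[[-8, -8, 0], [-16, -16, 0], [-24, -24, 0], [-32, -32, 0], [-40, -40, 0], [-48, -48, 0], [-56, -56, 0], [-64, -64, 0], [-72, -72, 0], [-78, -78, 0], [-78, -78, 0], [-78, -78, 0]], rotation=[[0, 0, -8], [0, 0, -16], [0, 0, -24], [0, 0, -32], [0, 0, -40], [0, 0, -48], [0, 0, -56], [0, 0, -64], [0, 0, -72], [0, 0, -80], [0, 0, -90], [0, 0, -90]])

```text
time: 14.35
ee_pos: [466.9, 139.1, 336.5]
tcp_rot: [3.14, 0.004, -3.081]
force: [-0.1, 0.3, -0.4]
opening: 52.1
```

Run:
```python
from h import *
to(lane2w(-78,108),186,3.2016)
c=snap('scene','scene6.png'); t=snap('top','top6.png')
```

```text
t 14.35 pos [466.9 139.1 336.5] lane [-78.2 108. ] rot [ 3.14   0.004 -3.081] F [-0.1  0.3 -0.4] q [ 0.63  0.56 -1.24  1.99  0.62  1.04  0.73] op 52.1
dp [  0.4  -0.3 150.5] rot [0.1 0.2 0. ]
```

View pics/scene6.png

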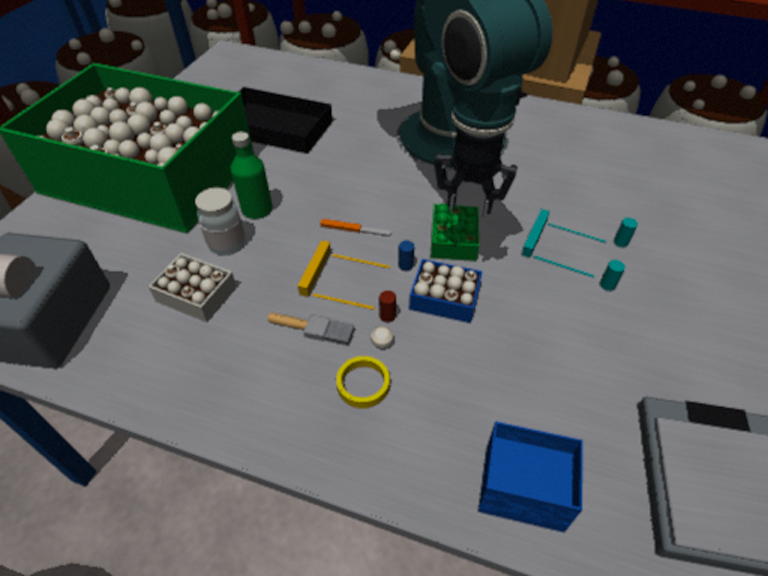

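View pics/top6.png

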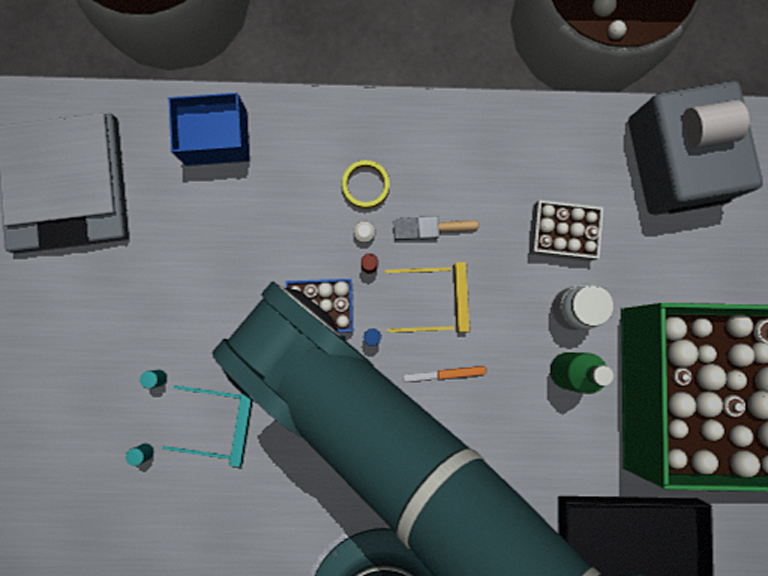

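Run:
```python
from h import *
c=dict(np.load('last_scene.npz'));P=cloud(c)
Lc=[]
for k,col,b in(('bp','blue',(262,155,280,183)),('rp','red',(248,190,268,216))):
    m=roi(mask(c,col),b)&(c['depth']>0);Q=P[m];T=Q[Q[:,2]>55];Lc.append(rect(T[:,:2])[0])
p,n,e=fitrim(c,(272,165,355,235),[545,130,.06]);print(p,n,e,'rel',w2lane(np.array(p[:2])-np.mean(Lc,0)+L0),p[2]-LY)
t=dict(np.load('last_top.npz'))
p,n,e=fitrim(t,(185,180,238,225),[540,128,.06]);print('top',p,n,e,'rel',w2lane(np.array(p[:2])-[548.7,34.2]+L0),p[2]-LY)
```

```text
[5.39771888e+02 1.29072096e+02 6.18797726e-02] 183 1.1731150448093501 rel [-9.56863336 93.62332174] 0.0018797725621120531
top [5.35790449e+02 1.28577069e+02 6.24389694e-02] 105 0.9475316280739889 rel [-7.22709342 94.98134921] 0.0024389694268513173
```

>>> carry_out(fingers=[0.22, 0.22, 0.22], dp=[[0, 0, 25], [0, 0, 50], [0, 0, 50]], rotation=[[0, 0, 0], [0, 0, 0], [0, 0, 0]])

```text
time: 14.82
ee_pos: [466.8, 139.4, 285.6]
tcp_rot: [3.14, 0.002, -3.087]
force: [0.6, 0.9, 1.6]
opening: 52.3
```

Run:
```python
from h import *
to(lane2w(-78,108),186,3.2016)
```

```text
t 14.825 pos [466.8 139.4 285.6] lane [-78.3 108.3] rot [ 3.140e+00  2.000e-03 -3.087e+00] F [0.6 0.9 1.6] q [ 0.56  0.62 -1.15  2.03  0.71  0.96  0.66] op 52.3
dp [-0.2 -0.5 99.6] rot [ 0.1  0.1 -0.3]
```

Both cameras put the punnet at about -8.4 mm, square. Descending.

>>> carry_out(fingers=[0.22, 0.22, 0.22, 0.22, 0.22, 0.22], dp=[[0, -0.5, 25], [0, -0.5, 50], [0, -0.5, 75], [0, -0.5, 93], [0, -0.5, 99], [0, -0.5, 99]], rotation=[[0, 0, 0], [0, 0, -0.3], [0, 0, -0.3], [0, 0, -0.3], [0, 0, -0.3], [0, 0, -0.3]])

```text
time: 15.58
ee_pos: [467.2, 139.3, 187.0]
tcp_rot: [3.14, 0.002, -3.082]
force: [-0.5, -0.2, -0.3]
opening: 52.1
```

```bash
cat >> h.py <<'E'
def rel(name):
    c=snap('scene',name);P=cloud(c);Lc=[]
    for k,col,b in(('bp','blue',(262,155,280,183)),('rp','red',(248,190,268,216))):
        m=roi(mask(c,col),b)&(c['depth']>0);Q=P[m];T=Q[Q[:,2]>55];Lc.append(rect(T[:,:2])[0])
    print('posts',np.round(Lc,1).tolist())
    p,n,e=fitrim(c,(281,165,355,235),[545,130,.06]);print(p,n,e,'rel',w2lane(np.array(p[:2])-[554.1,36.6]+L0),p[2]-LY)
    cv2.imwrite('pics/c'+name,cv2.resize(c['color'][140:260,230:390,::-1],None,fx=5,fy=5,interpolation=cv2.INTER_CUBIC))
E
python3 - <<'E'
from h import *
to(lane2w(-59.5,108),186,3.2016)
rel('scene7.png')
E
```

```text
t 15.575 pos [467.2 139.3 187. ] lane [-78.  108.2] rot [ 3.140e+00  2.000e-03 -3.082e+00] F [-0.5 -0.2 -0.3] q [ 0.42  0.76 -0.97  2.07  0.9   0.81  0.52] op 52.1
dp [-18.5  -0.2   1. ] rot [0.1 0.1 0. ]
posts [[486.2, 33.1], [621.5, 41.0]]
[5.40008819e+02 1.28738789e+02 5.62492192e-02] 148 1.3914170047385248 rel [-8.54081394 92.81795227] -0.003750780811098163
```

View pics/cscene7.png

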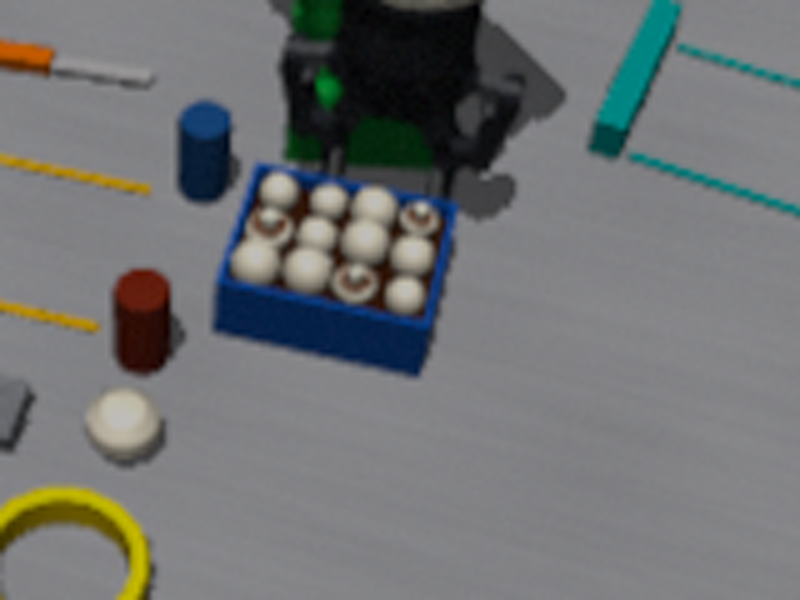

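The fingers are down in the slot with clear space and nothing touched. I'll push +18 mm and measure again.

>>> carry_out(fingers=[0.22, 0.22, 0.22, 0.22, 0.22, 0.22, 0.22, 0.22], dp=[[-3, 0, 0], [-6, 0, 0], [-9, 0, 0], [-12, 0, 0], [-14, 0, 0], [-16, 0, 0], [-18, 0, 0], [-18, 0, 0]], rotation=[[0, 0, 0], [0, 0, 0], [0, 0, 0], [0, 0, 0], [0, 0, 0], [0, 0, 0], [0, 0, 0], [0, 0, 0]])

```text
time: 16.62
ee_pos: [485.4, 140.3, 187.3]
tcp_rot: [3.14, 0.003, -3.082]
force: [-0.6, 0.1, 0.3]
opening: 52.0
```

Run:
```python
from h import *
to(lane2w(-59.5,108),186,3.2016)
rel('scene8.png')
t=snap('top','top8.png')
p,n,e=fitrim(t,(185,170,238,225),[545,128,.06]);print('top',p,n,e,'rel',w2lane(np.array(p[:2])-[548.7,34.2]+L0),p[2]-LY)
```

```text
t 16.625 pos [485.4 140.3 187.3] lane [-59.7 108.1] rot [ 3.140e+00  3.000e-03 -3.082e+00] F [-0.6  0.1  0.3] q [ 0.42  0.78 -0.97  2.03  0.9   0.83  0.55] op 52.0
dp [-0.2 -0.1  1.3] rot [ 0.1  0.1 -0. ]
posts [[486.2, 32.4], [622.0, 41.2]]
[5.46885264e+02 1.29156090e+02 5.79895136e-02] 158 1.267013373381161 rel [-1.65171958 92.82216326] -0.0020104863522333524
top [5.42591502e+02 1.28919406e+02 6.45905003e-02] 88 0.785602913795671 rel [-0.41775084 94.9152518 ] 0.004590500271209844
```

View pics/cscene8.png

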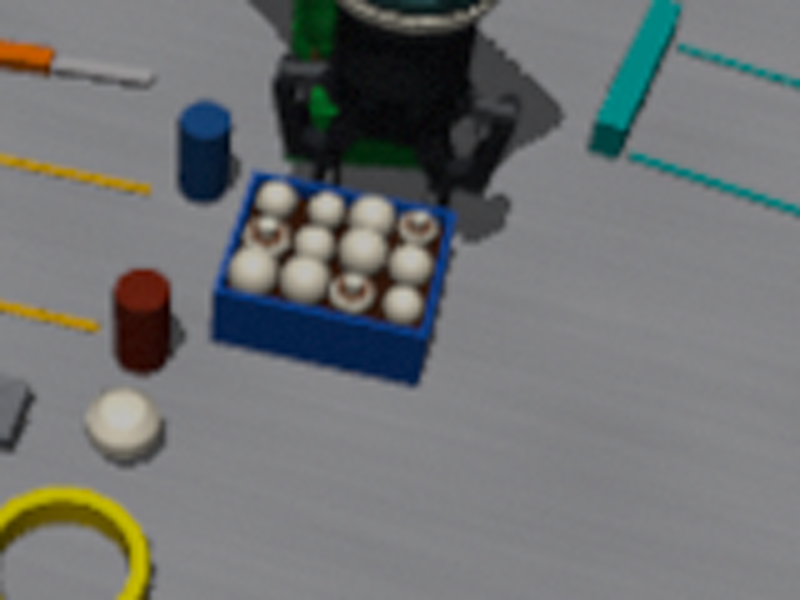

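View pics/top8.png

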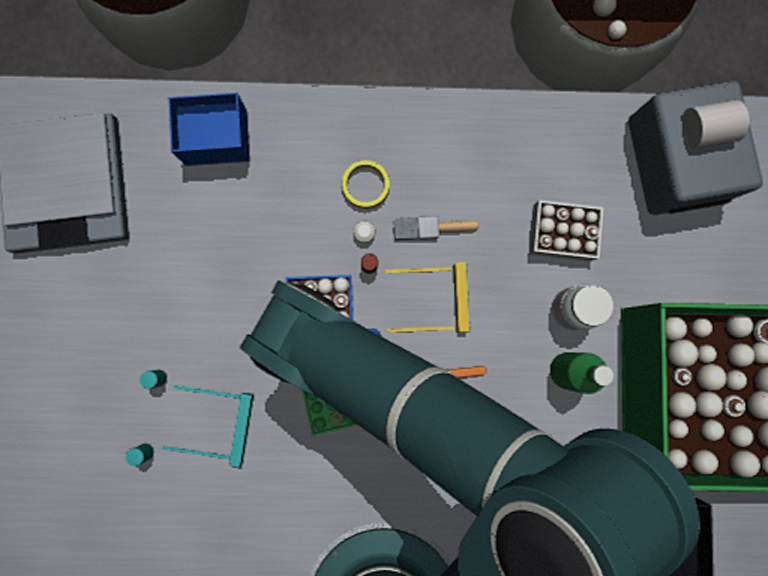

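>>> carry_out(fingers=[0.22, 0.22, 0.22, 0.22, 0.22, 0.22, 0.22, 0.22, 0.22, 0.22], dp=[[-0.6, 0, 0], [-1.1, 0, 0], [-1.1, 0, 0], [4, 0, 0], [10, 0, 0], [17, 0, -10], [17, 0, -50], [17, 0, -90], [17, 0, -115], [17, 0, -120]], rotation=[[0, 0, 0], [0, 0, 0], [0, 0, 0], [0, 0, 0], [0, 0, 0], [0, 0, 0], [0, 0, 0], [0, 0, 0], [0, 0, 0], [0, 0, 0]])

```text
time: 17.98
ee_pos: [467.9, 139.2, 308.9]
tcp_rot: [3.14, 0.005, -3.082]
force: [-0.9, 0.3, -0.2]
opening: 51.9
```

Run:
```python
from h import *
to(lane2w(0.5,185),306,1.63)
rel('scene9.png')
```

```text
t 17.975 pos [467.9 139.2 308.9] lane [-77.3 108. ] rot [ 3.14   0.005 -3.082] F [-0.9  0.3 -0.2] q [ 0.58  0.59 -1.19  2.01  0.66  0.99  0.7 ] op 51.9
dp [-77.8  77.    3.4] rot [ 0.3  0.2 90. ]
posts [[486.7, 32.5], [621.6, 41.0]]
[5.47816180e+02 1.29135913e+02 5.58149118e-02] 149 1.2989582018774541 rel [-0.72368859 92.74620088] -0.004185088179354909
```

>>> carry_out(fingers=[0.22, 0.22, 0.22, 0.22, 0.22, 0.22, 0.22, 0.22, 0.22, 0.22, 0.22, 0.22], dp=[[-8, 8, 0], [-16, 16, 0], [-24, 24, 0], [-32, 32, 0], [-40, 40, 0], [-48, 48, 0], [-56, 56, 0], [-64, 64, 0], [-72, 72, 0], [-78, 77, 0], [-78, 77, 0], [-78, 77, 0]], rotation=[[0, 0, 8], [0, 0, 16], [0, 0, 24], [0, 0, 32], [0, 0, 40], [0, 0, 48], [0, 0, 56], [0, 0, 64], [0, 0, 72], [0, 0, 80], [0, 0, 90], [0, 0, 90]])

```text
time: 19.52
ee_pos: [540.7, 220.7, 308.1]
tcp_rot: [3.138, -0.0, 1.632]
force: [0.0, 0.2, 0.5]
opening: 52.1
```

Run:
```python
from h import *
to(lane2w(0.5,185),186,1.63)
```

```text
t 19.525 pos [540.7 220.7 308.1] lane [  0.3 185. ] rot [ 3.138 -0.     1.632] F [0.  0.2 0.5] q [ 0.12  0.56 -0.75  1.79  0.46  0.97 -0.75] op 52.1
dp [-1.000e-01 -3.000e-01  1.221e+02] rot [ 0.2 -0.   0.1]
```

>>> carry_out(fingers=[0.22, 0.22, 0.22, 0.22, 0.22, 0.22], dp=[[0, 0, 30], [0, 0, 60], [0, 0, 90], [0, 0, 114], [0, -0.3, 122], [0, -0.3, 122]], rotation=[[0, 0, 0], [0, 0, 0], [0, 0, 0], [0, 0, 0], [0, 0, 0], [0, 0, 0]])

```text
time: 20.27
ee_pos: [540.7, 220.8, 186.0]
tcp_rot: [3.139, -0.001, 1.634]
force: [-0.2, -0.5, -0.5]
opening: 52.2
```

Run:
```python
from h import *
to(lane2w(0.5,110),186,1.63)
```

```text
t 20.275 pos [540.7 220.8 186. ] lane [  0.3 185.2] rot [ 3.139e+00 -1.000e-03  1.634e+00] F [-0.2 -0.5 -0.5] q [ 0.04  0.73 -0.63  1.84  0.6   0.77 -0.86] op 52.2
dp [-75.2  -0.    0. ] rot [ 0.2 -0.   0.2]
```

>>> carry_out(fingers=[0.22, 0.22, 0.22, 0.22, 0.22, 0.22, 0.22, 0.22, 0.22, 0.22, 0.22, 0.22, 0.22, 0.22, 0.22, 0.22], dp=[[-5, 0, 0], [-10, 0, 0], [-15, 0, 0], [-20, 0, 0], [-25, 0, 0], [-30, 0, 0], [-35, 0, 0], [-40, 0, 0], [-45, 0, 0], [-50, 0, 0], [-55, 0, 0], [-60, 0, 0], [-65, 0, 0], [-70, 0, 0], [-75, 0, 0], [-75, 0, 0]], rotation=[[0, 0, 0.2], [0, 0, 0.2], [0, 0, 0.2], [0, 0, 0.2], [0, 0, 0.2], [0, 0, 0.2], [0, 0, 0.2], [0, 0, 0.2], [0, 0, 0.2], [0, 0, 0.2], [0, 0, 0.2], [0, 0, 0.2], [0, 0, 0.2], [0, 0, 0.2], [0, 0, 0.2], [0, 0, 0.2]])

```text
time: 22.28
ee_pos: [545.5, 145.3, 185.9]
tcp_rot: [3.139, 0.0, 1.63]
force: [0.4, 0.1, 0.6]
opening: 52.4
```

Run:
```python
from h import *
to(lane2w(0.5,50),186,1.63)
c=snap('scene','scene10.png')
cv2.imwrite('pics/cscene10.png',cv2.resize(c['color'][140:260,190:350,::-1],None,fx=5,fy=5,interpolation=cv2.INTER_CUBIC))
snap('top','top10.png')
```

```text
t 22.275 pos [545.5 145.3 185.9] lane [  0.5 109.5] rot [3.139 0.    1.63 ] F [0.4 0.1 0.6] q [ 0.17  0.71 -0.64  1.89  0.6   0.75 -0.75] op 52.4
dp [-59.5   0.   -0.1] rot [ 0.1  0.  -0. ]
```

View pics/cscene10.png

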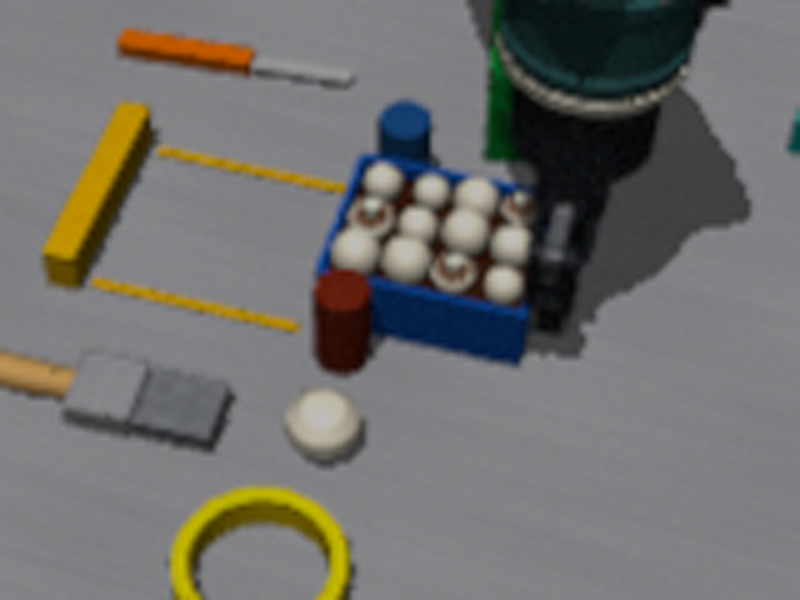

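View pics/top10.png

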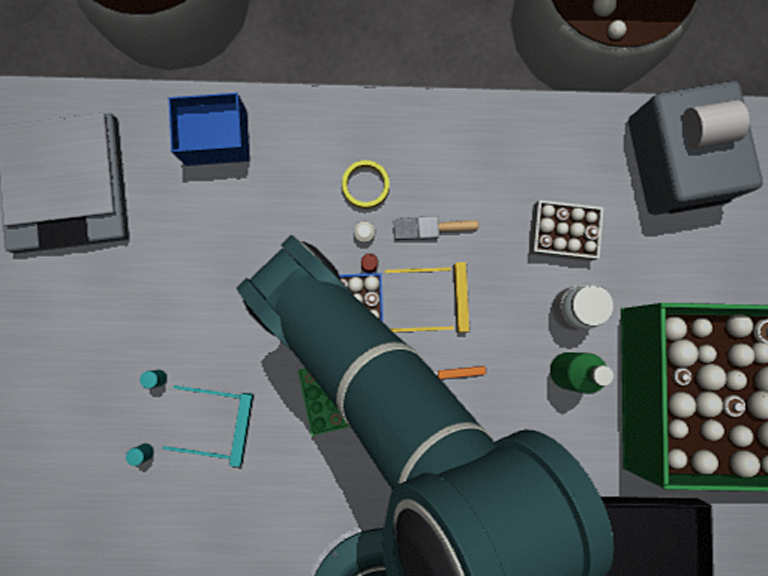

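The leading end has entered the gap cleanly. Before the fingers reach the posts, I check how wide the finger knuckles are at post height.

Run:
```python
from h import *
s=robot.read_state()
for cam in('scene','top'):
    c=dict(np.load('last_%s.npz'%cam));P=cloud(c)
    hsv=cv2.cvtColor(c['color'],cv2.COLOR_RGB2HSV)
    m=(c['depth']>0)&(hsv[...,2]<140)
    Q=P[m]-[2.5 if cam=='scene' else -2.5,0,0];a=s['tcp_rot'][2]
    d=Q[:,:2]-s['ee_pos'][:2]; tx=d@[np.cos(a),np.sin(a)]; ty=d@[np.sin(a),-np.cos(a)]
    for z0 in range(10,150,10):
        k=(Q[:,2]>=z0)&(Q[:,2]<z0+10)&(abs(tx)<25)&(abs(ty)<100)&(tx>-11)
        if k.sum(): print(cam,z0,k.sum(),'ty',ty[k].min().round(),ty[k].max().round(),'tx',tx[k].min().round(),tx[k].max().round())
```

```text
scene 10 4 ty 30.0 32.0 tx -9.0 9.0
scene 20 12 ty 28.0 38.0 tx -9.0 10.0
scene 30 22 ty -29.0 40.0 tx -10.0 10.0
scene 40 1 ty 40.0 40.0 tx -6.0 -6.0
scene 60 18 ty 25.0 58.0 tx -10.0 13.0
scene 70 18 ty 30.0 59.0 tx -10.0 11.0
scene 80 38 ty -23.0 61.0 tx -11.0 16.0
scene 90 27 ty 10.0 64.0 tx -8.0 17.0
scene 100 26 ty 15.0 66.0 tx -9.0 17.0
scene 110 80 ty 7.0 68.0 tx -11.0 19.0
scene 120 38 ty 29.0 64.0 tx -11.0 11.0
scene 130 30 ty 24.0 40.0 tx -11.0 24.0
scene 140 35 ty 28.0 37.0 tx -11.0 24.0
```

At 60–70 mm height the knuckles stand ±58 mm wide, and the posts' inner faces are at ±52, so they would clip. I back off, raise 17 mm and narrow the fingers, which still leaves them on the wall below its 45 mm rim.

>>> carry_out(fingers=[0.22, -0.06, -0.06, -0.06, -0.06], dp=[[6, 0, 0], [6, 0, -8], [6, 0, -17], [6, 0, -17], [6, 0, -17]], rotation=[[0, 0, 0], [0, 0, 0], [0, 0, 0], [0, 0, 0], [0, 0, 0]])

```text
time: 23.0
ee_pos: [545.0, 151.6, 202.9]
tcp_rot: [3.139, 0.0, 1.63]
force: [-0.9, 0.2, 0.0]
opening: 39.9
```

Run:
```python
from h import *
to(lane2w(0.6,35),203,1.63)
c=snap('scene','scene11.png')
cv2.imwrite('pics/cscene11.png',cv2.resize(c['color'][140:260,190:350,::-1],None,fx=5,fy=5,interpolation=cv2.INTER_CUBIC))
P=cloud(c);s=robot.read_state()
hsv=cv2.cvtColor(c['color'],cv2.COLOR_RGB2HSV);m=(c['depth']>0)&(hsv[...,2]<140)
Q=P[m]-[2.5,0,0];a=s['tcp_rot'][2]
d=Q[:,:2]-s['ee_pos'][:2]; tx=d@[np.cos(a),np.sin(a)]; ty=d@[np.sin(a),-np.cos(a)]
for z0 in range(20,110,10):
    k=(Q[:,2]>=z0)&(Q[:,2]<z0+10)&(abs(tx)<25)&(abs(ty)<100)&(tx>-11)
    if k.sum(): print(z0,k.sum(),ty[k].min().round(),ty[k].max().round())
```

```text
t 23.0 pos [545.  151.6 202.9] lane [  0.5 115.7] rot [3.139 0.    1.63 ] F [-0.9  0.2  0. ] q [ 0.18  0.68 -0.65  1.88  0.58  0.78 -0.74] op 39.9
dp [-80.7   0.2  -0.1] rot [ 0.1  0.  -0. ]
30 8 -21.0 31.0
40 20 25.0 35.0
50 9 31.0 35.0
60 1 -23.0 -23.0
70 4 25.0 48.0
80 24 26.0 53.0
90 23 16.0 57.0
100 37 22.0 61.0
```

View pics/cscene11.png

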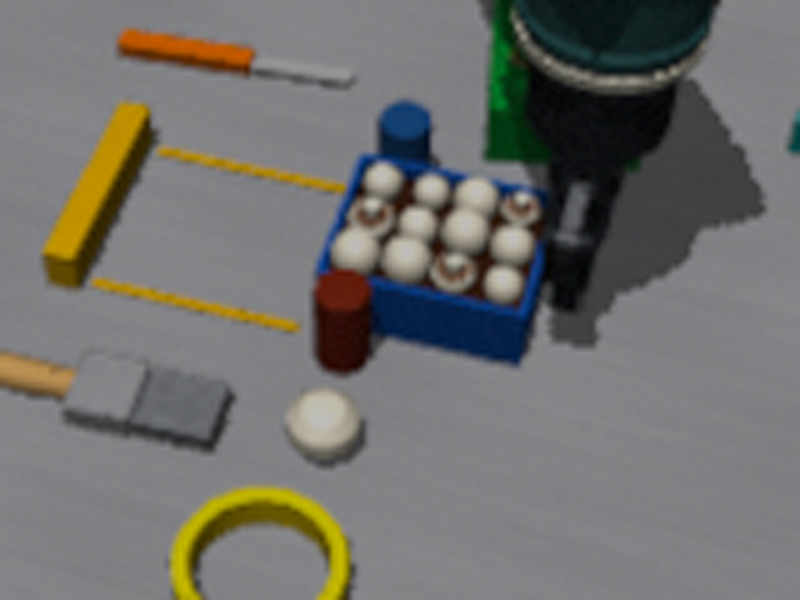

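The clearance is good now. I'll lower 5 mm and push on.

>>> carry_out(fingers=[-0.06, -0.06, -0.06, -0.06, -0.06, -0.06, -0.06, -0.06, -0.06, -0.06, -0.06, -0.06, -0.06, -0.06, -0.06, -0.06, -0.06], dp=[[0, 0, 5], [-5, 0, 5], [-10, 0, 5], [-15, 0, 5], [-20, 0, 5], [-25, 0, 5], [-30, 0, 5], [-35, 0, 5], [-40, 0, 5], [-45, 0, 5], [-50, 0, 5], [-55, 0, 5], [-60, 0, 5], [-65, 0, 5], [-70, 0, 5], [-75, 0, 5], [-80, 0, 5]], rotation=[[0, 0, 0], [0, 0, 0], [0, 0, 0], [0, 0, 0], [0, 0, 0], [0, 0, 0], [0, 0, 0], [0, 0, 0], [0, 0, 0], [0, 0, 0], [0, 0, 0], [0, 0, 0], [0, 0, 0], [0, 0, 0], [0, 0, 0], [0, 0, 0], [0, 0, 0]])

```text
time: 25.18
ee_pos: [549.7, 71.4, 197.8]
tcp_rot: [3.139, -0.0, 1.63]
force: [0.4, 2.5, 2.3]
opening: 40.3
```

Run:
```python
from h import *
to(lane2w(0.6,-22),198,1.63)
c=snap('scene','scene12.png')
cv2.imwrite('pics/cscene12.png',cv2.resize(c['color'][140:260,190:350,::-1],None,fx=5,fy=5,interpolation=cv2.INTER_CUBIC))
```

```text
t 25.175 pos [549.7  71.4 197.8] lane [ 0.4 35.5] rot [ 3.139 -0.     1.63 ] F [0.4 2.5 2.3] q [ 0.32  0.68 -0.65  1.91  0.59  0.75 -0.61] op 40.3
dp [-57.5   0.3  -0.2] rot [ 0.1 -0.   0. ]
```

View pics/cscene12.png

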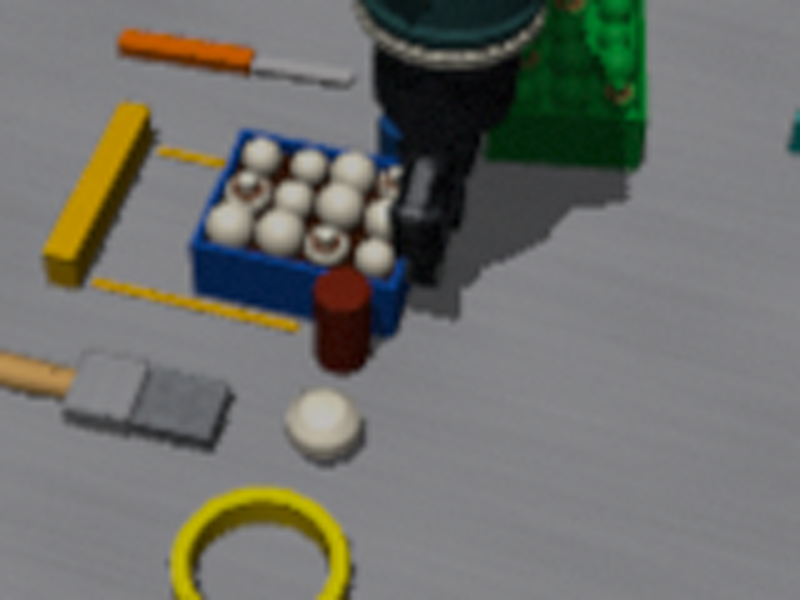

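The punnet is travelling straight through. Continuing, slowing near the bar.

>>> carry_out(fingers=[-0.06, -0.06, -0.06, -0.06, -0.06, -0.06, -0.06, -0.06, -0.06, -0.06, -0.06, -0.06, -0.06, -0.06, -0.06], dp=[[-4, 0, 0], [-8, 0, 0], [-12, 0, 0], [-16, 0, 0], [-20, 0, 0], [-24, 0, 0], [-28, 0, 0], [-32, 0, 0], [-36, 0, 0], [-40, 0, 0], [-44, 0, 0], [-48, 0, 0], [-52, 0, 0], [-55, 0, 0], [-58, 0, 0]], rotation=[[0, 0, 0], [0, 0, 0], [0, 0, 0], [0, 0, 0], [0, 0, 0], [0, 0, 0], [0, 0, 0], [0, 0, 0], [0, 0, 0], [0, 0, 0], [0, 0, 0], [0, 0, 0], [0, 0, 0], [0, 0, 0], [0, 0, 0]])

```text
time: 27.1
ee_pos: [553.2, 12.6, 197.7]
tcp_rot: [3.139, 0.0, 1.629]
force: [-0.6, 2.1, 0.8]
opening: 40.3
```

Run:
```python
from h import *
to(lane2w(0.6,-28),198,1.63)
c=snap('scene','scene13.png')
p,n,e=fitrim(c,(205,150,275,215),[557,-60,.06]);print(p,n,e,'rel',w2lane(np.array(p[:2])-[554.1,36.6]+L0),p[2]-LY)
cv2.imwrite('pics/cscene13.png',cv2.resize(c['color'][140:260,190:350,::-1],None,fx=5,fy=5,interpolation=cv2.INTER_CUBIC))
```

```text
t 27.1 pos [553.2  12.6 197.7] lane [  0.3 -23.4] rot [3.139 0.    1.629] F [-0.6  2.1  0.8] q [ 0.43  0.67 -0.65  1.91  0.59  0.75 -0.5 ] op 40.3
dp [-4.6  0.3 -0.3] rot [ 0.1  0.  -0. ]
[ 5.59055325e+02 -5.40483277e+01  1.57108728e-02] 148 2.336739987299481 rel [ -0.48922885 -90.78235082] -0.04428912723461203
```

View pics/cscene13.png

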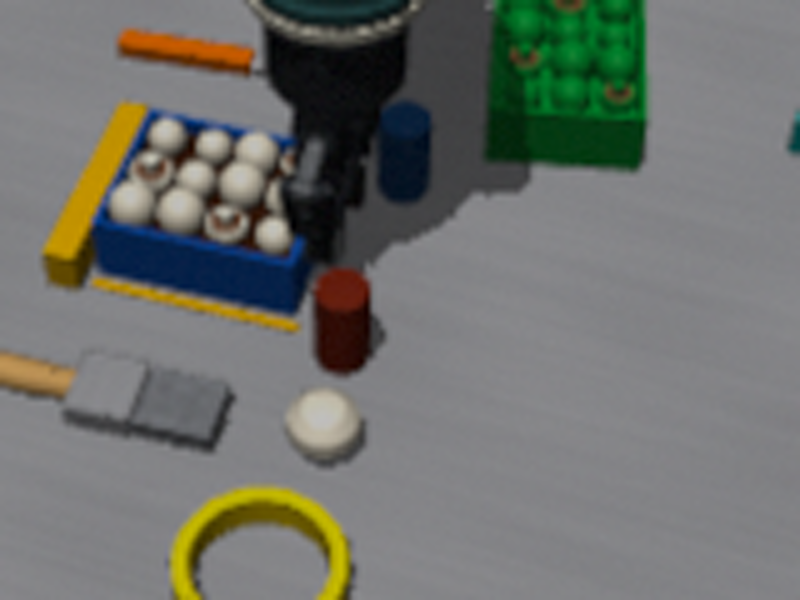

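Nearly there. Creeping in with 1 mm rows while I watch the force.

>>> carry_out(fingers=[-0.06, -0.06, -0.06, -0.06, -0.06], dp=[[-1, 0, 0], [-2, 0, 0], [-3, 0, 0], [-4, 0, 0], [-4, 0, 0]], rotation=[[0, 0, 0], [0, 0, 0], [0, 0, 0], [0, 0, 0], [0, 0, 0]])

```text
time: 27.78
ee_pos: [553.5, 8.1, 197.7]
tcp_rot: [3.139, 0.001, 1.629]
force: [0.2, 0.5, 1.0]
opening: 40.3
```

>>> carry_out(fingers=[-0.06, -0.06], dp=[[-1, 0, 0], [-1, 0, 0]], rotation=[[0, 0, 0], [0, 0, 0]])

```text
time: 28.02
ee_pos: [553.6, 7.0, 197.7]
tcp_rot: [3.139, 0.001, 1.629]
force: [0.4, 0.8, 1.0]
opening: 40.1
```

>>> carry_out(fingers=[-0.06, -0.06], dp=[[-1, 0, 0], [-1.2, 0, 0]], rotation=[[0, 0, 0], [0, 0, 0]])

```text
time: 28.28
ee_pos: [553.5, 6.6, 197.7]
tcp_rot: [3.14, -0.0, 1.63]
force: [-1.7, 7.9, 0.3]
opening: 40.3
```

>>> carry_out(fingers=[-0.06, -0.06], dp=[[-1, 0, 0], [-1.2, 0, 0]], rotation=[[0, 0, 0], [0, 0, 0]])

```text
time: 28.52
ee_pos: [553.3, 6.3, 197.7]
tcp_rot: [3.14, -0.002, 1.631]
force: [-1.5, 8.8, 0.7]
opening: 40.3
```

Run:
```python
from h import *
to(lane2w(0.6,-28),198,1.63)
c=snap('scene','scene14.png')
p,n,e=fitrim(c,(205,150,270,215),[557,-62,.06]);print(p,n,e,'rel',w2lane(np.array(p[:2])-[554.1,36.6]+L0),p[2]-LY)
cv2.imwrite('pics/cscene14.png',cv2.resize(c['color'][140:260,190:350,::-1],None,fx=5,fy=5,interpolation=cv2.INTER_CUBIC))
```

```text
t 28.525 pos [553.3   6.3 197.7] lane [  0.  -29.8] rot [ 3.140e+00 -2.000e-03  1.631e+00] F [-1.5  8.8  0.7] q [ 0.44  0.67 -0.65  1.91  0.58  0.75 -0.49] op 40.3
dp [ 1.8  0.6 -0.3] rot [ 0.1 -0.1  0. ]
[ 5.59131427e+02 -6.14922092e+01  3.69655999e-02] 142 1.2637120056552469 rel [ -0.85962852 -98.21740069] -0.023034400059020167
```

View pics/cscene14.png

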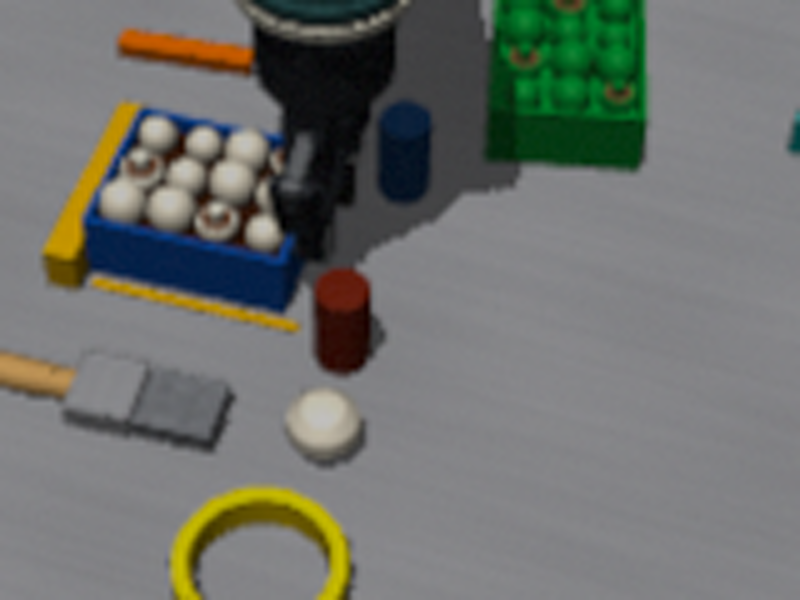

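The force rose to about 9 N, so the punnet is against the bar. I back off, rise and move clear.

>>> carry_out(fingers=[-0.06, -0.06, -0.06, -0.06, -0.06, -0.06, -0.06, -0.06, -0.06, -0.06, -0.06, -0.06], dp=[[3, 0, 0], [8, 0, 0], [12, 0, 0], [12, 0, -20], [12, 0, -60], [12, 0, -100], [20, 0, -130], [60, 0, -140], [100, 0, -140], [150, 0, -140], [200, 0, -140], [200, 0, -140]], rotation=[[0, 0, 0], [0, 0, 0], [0, 0, 0], [0, 0, 0], [0, 0, 0], [0, 0, 0], [0, 0, 0], [0, 0, 0], [0, 0, 0], [0, 0, 0], [0, 0, 0], [0, 0, 0]])

```text
time: 30.08
ee_pos: [539.8, 209.7, 339.7]
tcp_rot: [3.139, -0.004, 1.637]
force: [-0.7, -0.5, -0.2]
opening: 40.0
```

Run:
```python
from h import *
to(lane2w(0.6,-28),198,1.63)
c=snap('scene','scene15.png');t=snap('top','top15.png')
for cam,cc,b,o in(('scene',c,(205,150,262,215),[554.1,36.6]),('top',t,(250,170,307,226),[548.7,34.2])):
    p,n,e=fitrim(cc,b,[557,-62,.06]);print(cam,p,n,e,'rel',w2lane(np.array(p[:2])-o+L0),p[2]-LY)
    P=cloud(cc);m=roi(mask(cc,'blue'),b)&(cc['depth']>0);print('zmax',np.percentile(P[m][:,2],[50,95]).round(1))
cv2.imwrite('pics/cscene15.png',cv2.resize(c['color'][140:260,190:350,::-1],None,fx=5,fy=5,interpolation=cv2.INTER_CUBIC))
cv2.imwrite('pics/ctop15.png',cv2.resize(t['color'][130:250,210:370,::-1],None,fx=5,fy=5,interpolation=cv2.INTER_CUBIC))
```

```text
t 30.075 pos [539.8 209.7 339.7] lane [ -1.3 174.1] rot [ 3.139 -0.004  1.637] F [-0.7 -0.5 -0.2] q [ 0.19  0.53 -0.8   1.77  0.44  1.02 -0.72] op 40.0
dp [-202.6    0.3  141. ] rot [ 0.2 -0.2  0.4]
scene [ 5.59273094e+02 -6.36764490e+01  5.86562185e-02] 176 1.416229058565694 rel [  -0.84919269 -100.40620497] -0.0013437815111978363
zmax [31.3 44.4]
top [ 5.55794337e+02 -6.52901797e+01  6.03509495e-02] 174 0.959952855380326 rel [  1.11574174 -99.736556  ] 0.0003509495445165253
zmax [43.5 56.9]
```

View pics/cscene15.png

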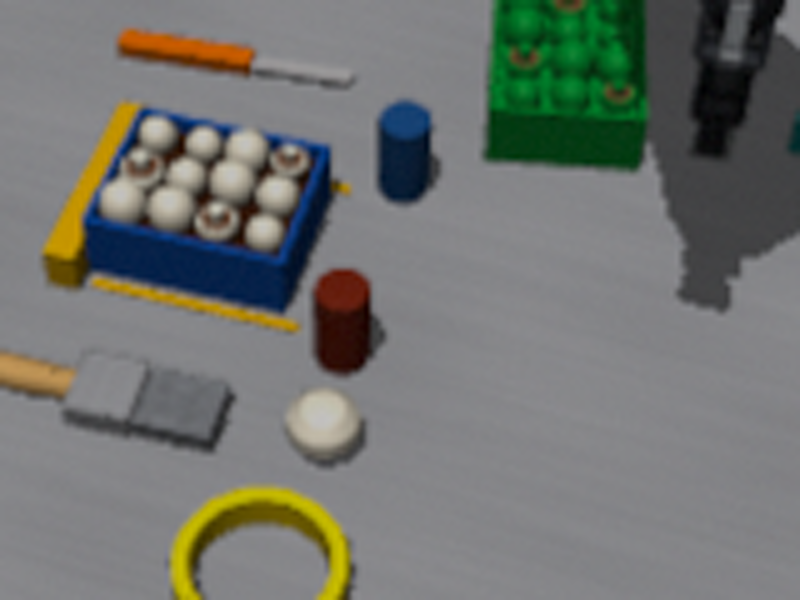

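View pics/ctop15.png

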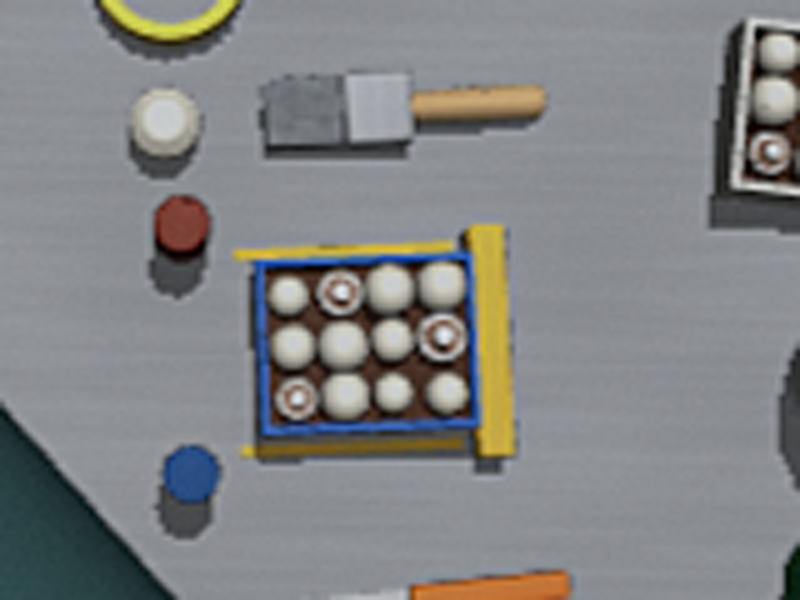

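Both cameras agree: the punnet is at x ≈ 0 ± 1 mm and y ≈ -100 mm, square, against the bar, with the hand clear. Handing in.

```bash
python3 -c "
from rig import robot
print(robot.job_done())"
```

```text
the job is handed in; nothing more can be done
None
```

The punnet went through the gap and now stands flat and square against the yellow stop bar. I handed the job in with the hand clear, at about 30 s of the 64 s allowed; no verdict was reported.

- **What I did:** I squared the punnet with a side push. The first push towards the posts left it about 8 mm off towards the blue post, so I stopped short and pushed it back sideways. Then I pushed it straight through. Partway, I raised the hand 12 mm and narrowed the fingers, because the finger knuckles would have clipped the posts. I stopped when the force against the bar reached about 9 N.
- **Final checks, in the lane's frame:**

| Camera | x (mm) | y (mm) | Yaw error (rad) |
|---|---|---|---|
| Scene | -0.8 | -100.4 | -0.001 |
| Top | +1.1 | -99.7 | 0.000 |

- **Disagreement:** In world x, the two cameras' raw positions differ by about 5 mm. I therefore measured the punnet against the posts in each camera separately.
- **Other things on the bench:** The last pictures show the brush, mushroom, knife, tape, white punnet and green look-alike where they were. I judged this by eye and did not measure it, and the last close-ups did not cover the jar or bottle.

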